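# Stand the tipped ink bottle up in the print shop's rack

### The job

In the wooden ink rack on the bench, the bottle with the blue cap has tipped over and leans on the rack's rail. Stand it upright on the green pad between its neighbours, well centred on the pad, and let go of it; set it down rather than drop it. Leave the red and yellow bottles standing where they are.

Things in the scene. Friction and masses are not known exactly. Their poses are not given: they have to be found in the camera images.
- blue_mid (a point): Tipped bottle, 0.2 kg: 46 x 46 mm square white body 100 mm tall, blue band, round blue cap 32 mm wide up to 124 mm. Point on its axis 62 mm above its underside; z runs underside to cap, x and y square to its side faces. It starts leaning 50 deg from upright to the rack's -x side, foot edge on the rack floor, side on the tall rail, cap out over it; its +y and -y faces are free for fingers.
- pad (a point): Green 66 mm square painted in the middle of the wooden rack's floor; point at its centre, on the floor, 10 mm above the bench. Rack fixed, 400 mm long along y; x points across it, away from the robot. Lane 90 mm wide between a rail 12 mm thick, 46 mm above the rack floor, on the -x side (the robot's) and a lip 12 mm thick, 12 mm high on the +x side; end walls 30 mm high.
- red_mid (a point): Neighbour of the same shape and size with red cap and band, standing in the rack 115 to 130 mm from the pad's centre, on one side along y (red and yellow may be either way round). Leave it. Point on its axis 62 mm above its underside, z up.
- yellow_mid (a point): Neighbour of the same shape and size with yellow cap and band, standing in the rack 115 to 130 mm from the pad's centre, on the other side along y. Leave it. Point on its axis 62 mm above its underside, z up.
There are look-alikes about, which are no part of the job. Leave any orange look-alike of the part that bears red_mid alone. What is shaped like the part that bears blue_mid but orange is not meant.

How it is judged:
By the outcome, as a careful person would: the job done as asked, in the order asked, and still so for the second after the job is handed in, with the robot touching nothing.
It also fails if it takes over 29 s, if anything falls off the work surface, if the arm or the gripper's body presses on something with over 40 N, if the wrist force passes 120 N, or if a joint passes its speed limit or range.

### The arm

A 6-joint arm with a two-finger parallel gripper is mounted at the origin on the work surface. World frame = base frame: x ahead of the robot, y to its left, z up, the work surface at z = 0. Lengths are in mm, angles in rad, forces in N, time in s.
With the tool pointing down it reaches from about 350 to 875 mm from the base axis. Payload 4.2 kg.
Tool frame: the origin (TCP) lies midway between the tips of the shut fingers; the grasp point (between the pads) lies 19 mm behind it; z points along the fingers, y is the direction in which the jaws open and shut (so a half turn about z gives the same grasp; the last joint's range is limited). The gripper opens to 85 mm and grips with 20 to 120 N. Pads are 22 mm wide; open, the fingers measure 114 mm over their backs; the gripper's body (76 mm by 85 mm) begins 54 mm behind the grasp point. The pads swing forward as they close: fully open they stand 13 mm farther back than shut.
Start: joints at [1.369, 0.385, 0.008, 0, -1.194, -0.259], TCP at [277.882, 559.804, 201.112] pointing down, gripper open.
Joint ranges: [-3.14, 3.14], [-1.21, 2.06], [-1.07, 1.41], [-3.16, 2.05], [-2.99, -0.16], [-3.1, 3.1]. Speed limits (rad/s): [2.79, 2.79, 3.14, 3.14, 3.14, 3.14].

### API

Orientations are given as a unit quaternion [x, y, z, w].
In Python, from bench import arm gives the robot as it stands. The module is installed in compiled form; this text tells all that it offers.
- The arm moves only by the tool drive_tool, never from a script. Its argument "moves" is a list that holds one entry, the list of rows, each a list of 7 numbers: the opening, from 0 (shut) to 1 (fully open), then the shift along the tool's x, y, z in m, then the turn, a rotation vector about the tool's x, y, z in rad. In form: [[[hand, dx, dy, dz, wx, wy, wz], ...]]. A call has 1 to 20 rows; each row shifts and turns the pose as measured when the row begins, along the tool's axes as they then stand; what a row does not reach is not made up. A row lasts 1/10 s, in which the tool goes at most 50 mm and 8.59 degrees, less where a joint would pass 70% of its speed; a pose out of reach is approached as far as the arm can. A call with a gripper value outside its range is refused whole. The fingers move at their own pace and stop on an object; the grip force is fixed at half the most. Time passes only in rows, so rows that do not move let the fingers close. It gives the time, the measured TCP pose, the force and the opening at its end, in the units of the state.
- arm.read_state(): the state, without advancing time (a new reading comes with each control period).
- arm.get_image(name): name is "scene" or "top" or "wrist"; returns (picture, depth): 400x640x3 uint8, red, green, blue; 400x640 float32, mm along the optical axis (not along the pixel's ray), 0 where there is no reading.
- arm.camera_params(name): a dict with "fov_y" (degrees; the focal length in pixels is half the picture's height over the tangent of half this angle, whatever the lens; pixels are square), "cx", "cy" (the principal point, pixels), "world_from_camera" (4x4, takes a point from camera to world coordinates); the wrist camera has in their place "T_tool_cam" (4x4, takes a point from camera to tool coordinates, whose origin is the TCP and whose axes are the flange's). Camera axes: x right, y down, z forward; pixel columns grow to the right and rows downward; lengths in mm; the calibration is good to about 2 mm. The wrist camera is an equidistant fisheye: a pixel r from the principal point sees the ray r / f radians off the axis. A picture is of the moment at which its call begins: read the wrist's pose just before it. camera_params takes no time and is no camera call.
- arm.job_done(): hands the job in, once; it reports no verdict.
The state is a dict: "clock": time; "joints": joint angles; "joint_vel": joint speeds; "joint_efforts": joint torques, N m; "position": TCP position; "ee_rot": TCP orientation; "contact_force": force on the tool from outside, world axes, zero at the start; "wrist_torque": the same for the moment, N m; "gripper_width": finger opening in mm.
Only numpy, scipy, OpenCV 4.12 (cv2) and the standard library are available. Lean on these libraries where they do the work, as an engineer would, in place of code of your own. Each camera call takes 0.05 s, during which the arm holds its last target.

## Working session

There is one attempt and no reset: what is moved stays moved. The work goes in short steps, Python scripts to look and compute and a tool call to move; the robot and the scene stay as the last step left them, time stands still between calls to the robot, and variables do not carry over. Pictures are saved under pics/ and viewed, and the job is handed in when it is done.

Besides the shell and the picture viewer there is one more tool, called as name([rows], argument=value, ...), one row to a line, values as JSON. drive_tool: Moves the arm, as the interface text tells. Its arguments: {"type":"object","properties":{"moves":{"type":"array","items":{"type":"array","items":{"type":"array","items":{"type":"number"}}}}},"required":["moves"]}

```bash
mkdir -p pics; cat > h.py <<'E'
import numpy as np, cv2
from bench import arm
from scipy.spatial.transform import Rotation as R
def grab(n,tag):
    im,d=arm.get_image(n); np.savez(f'pics/{n}_{tag}.npz',im=im,d=d)
    cv2.imwrite(f'pics/{n}_{tag}.png',im[:,:,::-1]); return im,d
def world(n,d,u,v,z=None):
    p=arm.camera_params(n); f=200/np.tan(np.radians(p['fov_y']/2)); T=np.array(p['world_from_camera'])
    u=np.asarray(u,float);v=np.asarray(v,float)
    r=np.stack([(u-p['cx'])/f,(v-p['cy'])/f,np.ones_like(u)],-1)
    if z is None:
        q=r*np.asarray(d)[...,None]; return q@T[:3,:3].T+T[:3,3]
    w=r@T[:3,:3].T; return T[:3,3]+w*((z-T[2,3])/w[...,2])[...,None]
E
python3 - <<'E'
from h import *
print(arm.read_state())
for n in('scene','top'): grab(n,'0'); print(n,arm.camera_params(n))
print(arm.camera_params('wrist'))
E
```

```text
{'clock': 0.0, 'joints': array([ 1.36862620e+00,  3.85604167e-01,  6.62753574e-03, -4.68383733e-04,
       -1.19398149e+00, -2.58565203e-01]), 'joint_vel': array([-8.23170587e-04,  2.49996205e-04, -2.10454123e-04,  3.55863686e-06,
       -7.25902168e-04, -8.05247275e-04]), 'joint_efforts': array([ 8.98837834e-05, -3.92293131e+01,  1.88407570e+01,  4.18629974e+00,
       -4.60485695e-03, -1.95956915e-06]), 'position': array([277.60651301, 559.25174954, 199.99811584]), 'ee_rot': array([ 9.73562184e-01, -2.28419477e-01, -1.87106883e-04,  1.08660436e-03]), 'contact_force': array([0.59048369, 0.40301627, 0.33783601]), 'wrist_torque': array([-0.02264783, -0.0089322 ,  0.00936773]), 'gripper_width': 85.62814714415417}
scene {'fov_y': 45.484675442848875, 'cx': 311.7505750968988, 'cy': 192.09402415008825, 'world_from_camera': array([[ 5.65457761e-01,  6.76750877e-01, -4.71450708e-01,
         1.03715069e+03],
       [ 8.24755215e-01, -4.68138949e-01,  3.17214060e-01,
        -2.87516184e+02],
       [-6.02954595e-03, -5.68202582e-01, -8.22866617e-01,
         9.44321173e+02],
       [ 0.00000
[... 253 characters left out ...]
6e+02],
       [-9.99574158e-01,  2.73964289e-02, -1.00468279e-02,
         7.69762457e+01],
       [ 5.67957962e-03, -1.55056437e-01, -9.87889287e-01,
         1.10310047e+03],
       [ 0.00000000e+00,  0.00000000e+00,  0.00000000e+00,
         1.00000000e+00]])}
{'fov_y': 65.70646984690485, 'cx': 322.71945498362726, 'cy': 201.6179455664242, 'T_tool_cam': array([[ 8.06286788e-04, -9.46853495e-01, -3.21664124e-01,
         8.28280635e+01],
       [ 9.99999155e-01,  4.35411801e-04,  1.22492653e-03,
         7.63154577e-02],
       [-1.01976961e-03, -3.21664840e-01,  9.46853046e-01,
        -1.73078101e+02],
       [ 0.00000000e+00,  0.00000000e+00,  0.00000000e+00,
         1.00000000e+00]])}
```

View pics/scene_0.png

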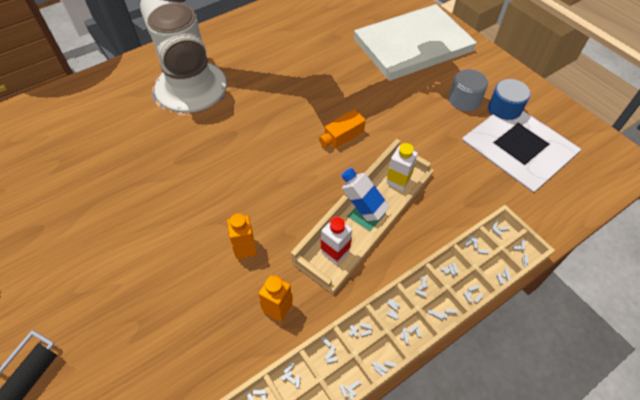

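View pics/top_0.png

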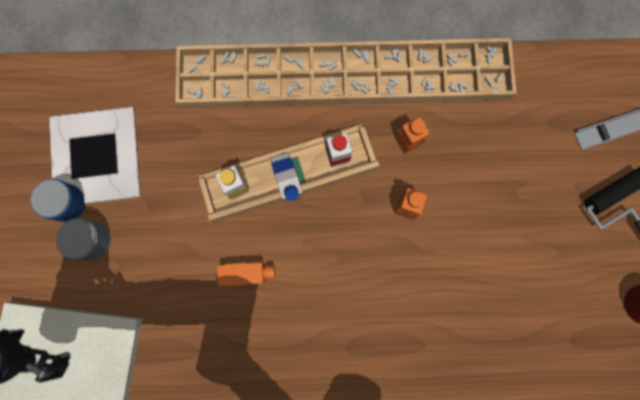

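Scene view: red bottle at (337,240), yellow at (402,167), leaning blue-capped white bottle at (365,197). The orange look-alikes are at (241,237), (276,298) and (343,130). Only the bottle at (365,197) has a blue cap and leans in the rack, so I'll confirm it in a crop.

```bash
python3 - <<'E'
from h import *
for n,(a,b,c,e) in dict(scene=(280,130,450,300),top=(190,115,390,230)).items():
    im=cv2.imread(f'pics/{n}_0.png')[b:e,a:c]; 
    k=4 if n=='top' else 3.5
    cv2.imwrite(f'pics/{n}_crop.png',cv2.resize(im,None,fx=k,fy=k,interpolation=cv2.INTER_CUBIC))
    D=np.load(f'pics/{n}_0.npz'); h=cv2.cvtColor(D['im'],cv2.COLOR_RGB2HSV); d=D['d']
    roi=np.zeros(d.shape,bool); roi[b:e,a:c]=1
    H,S,V=h[...,0],h[...,1],h[...,2]
    for nm,m in dict(red=((H<5)|(H>174)),yel=((H>23)&(H<33)),blue=((H>100)&(H<125)),green=((H>60)&(H<95))).items():
        m=m&roi&(S>(150 if nm!='green' else 70))&(V>60)
        v,u=np.nonzero(m); P=world(n,d[v,u],u,v)
        print(n,nm,len(u),u.mean(),v.mean(),'med',np.median(P,0),'lo',np.percentile(P,3,0),'hi',np.percentile(P,97,0))
        if nm in('red','yel'):
            c=P[:,2]>122; print('  cap top',c.sum(),P[c].mean(0))
E
```

```text
scene red 418 335.47607655502395 238.72727272727272 med [670.76824488  15.63062765  69.10522396] lo [649.60893866  -3.26072085  38.03576008] hi [690.3570949   41.83356223 136.12488504]
  cap top 186 [668.9022683   18.73063219 141.77681063]
scene yel 367 401.1743869209809 165.19891008174386 med [601.27471743 247.35832571  66.19577076] lo [523.28246385 231.75838126   1.12479317] hi [623.60118927 358.49718797 136.24789591]
  cap top 145 [605.65207914 247.48227742 149.46556187]
scene blue 576 365.10069444444446 196.88194444444446 med [624.06981257 132.38948001  71.48343542] lo [561.06097288 116.91594775  38.37002336] hi [645.85958304 167.18454983 115.89902193]
scene green 225 361.6044444444444 219.68 med [629.88366807 122.28581538  10.59783971] lo [602.02770024 106.1566292    7.49675847] hi [658.83901651 143.23147474  14.16293638]
top red 183 339.1530054644809 146.02732240437157 med [658.62398383  21.89110248 132.12281726] lo [637.00406017   2.98475709  41.53645054] hi [675.24253526  34.85969588 136.00604894]
  cap top 143 [662.02654223  22.24699815 132.9340918 ]<stdin>:12: RuntimeWarning: Mean of empty slice.
  ret = ret.dtype.type(ret / rcount)
  return _methods._mean(a, axis=axis, dtype=dtype,
  ret = um.true_divide(
Traceback (most recent call last):
IndexError: index -1 is out of bounds for axis 0 with size 0
```

View pics/scene_crop.png

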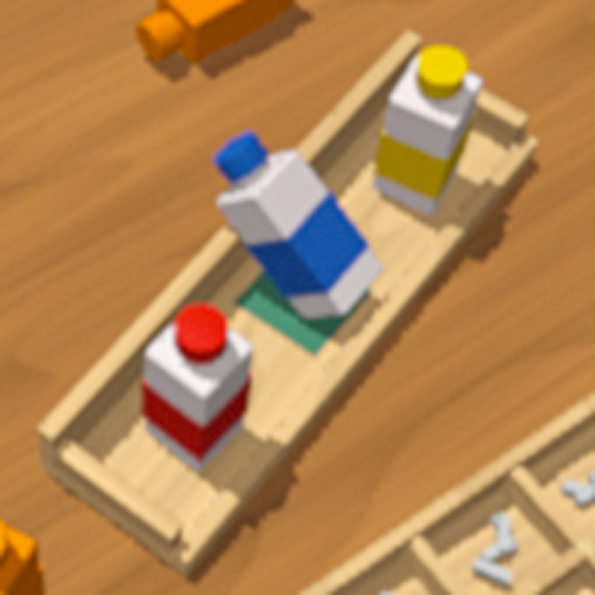

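View pics/top_crop.png

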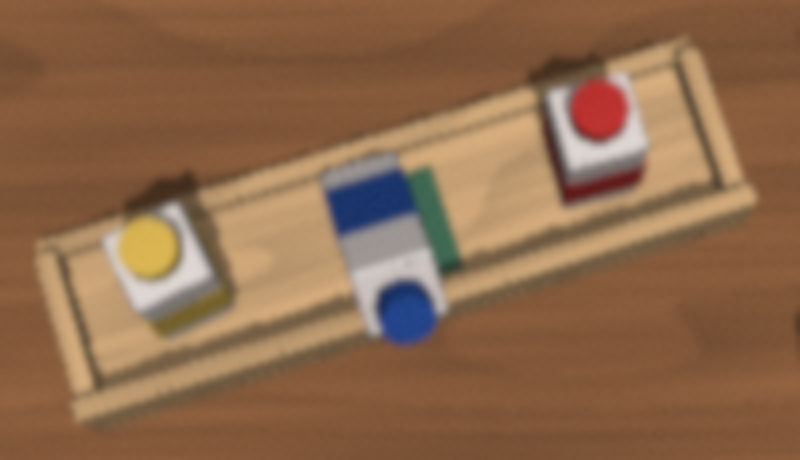

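The crop confirms the blue-capped white bottle leaning over the rail, with the pad partly hidden under it. Next I'll measure the rack frame and the bottle.

```bash
python3 - <<'E'
from h import *
rng={}
for n,(a,b,c,e) in dict(scene=(280,130,450,300),top=(190,115,390,230)).items():
    D=np.load(f'pics/{n}_0.npz'); im=D['im'];h=cv2.cvtColor(im,cv2.COLOR_RGB2HSV); d=D['d']
    v,u=np.mgrid[b:e,a:c]; v=v.ravel();u=u.ravel(); ok=d[v,u]>0; v=v[ok];u=u[ok]
    P=world(n,d[v,u],u,v)
    col=h[v,u].astype(int)
    wood=(col[:,0]>8)&(col[:,0]<24)&(col[:,1]>50)&(col[:,1]<170)
    rail=P[wood&(P[:,2]>51)&(P[:,2]<60)]
    # robust line
    c0=rail[:,:2]
    l=cv2.fitLine(c0.astype(np.float32),cv2.DIST_HUBER,0,.01,.01).ravel()
    ey=l[:2]*(1 if l[1]>0 else -1); ex=np.array([ey[1],-ey[0]])
    print(n,'rail n',len(rail),'ang',np.degrees(np.arctan2(-ey[0],ey[1])), 'ex',ex)
    off=rail[:,:2]@ex; along=rail[:,:2]@ey
    print(' rail off pct',np.percentile(off,[5,25,50,75,95]),'along',np.percentile(along,[0.5,2,98,99.5]),'z',np.median(rail[:,2]))
    # end walls
    W=P[wood&(P[:,2]>34)&(P[:,2]<46)]; o=W[:,:2]@ex-np.median(off); t=W[:,:2]@ey; s=(o>12)&(o<90)
    t=t[s]; m=np.median(along)
    print(' end walls',np.median(t[t<m-60]),np.median(t[t>m+60]))
    Wl=P[wood&(P[:,2]>19)&(P[:,2]<25)]; o=Wl[:,:2]@ex-np.median(off); s=(o>85)&(o<120)
    print(' lip off',np.percentile(o[s],[10,50,90]))
    S,V,H=col[:,1],col[:,2],col[:,0]
    g=(H>60)&(H<95)&(S>70); G=world(n,None,u[g],v[g],10.)
    print(' green off',np.percentile(G[:,:2]@ex-np.median(off),[2,98]),'along',np.percentile(G[:,:2]@ey,[2,98]))
    for nm,mk in dict(red=((H<5)|(H>174))&(S>150),yel=(H>23)&(H<33)&(S>130),blue=(H>100)&(H<125)&(S>150)).items():
        Q=P[mk&(V>60)]
        if nm!='blue': Q=Q[(Q[:,2]>126)&(Q[:,2]<142)]
        print(' ',nm,len(Q), (Q[:,:2]@ex-np.median(off)).mean() if len(Q) else 0,(Q[:,:2]@ey).mean() if len(Q) else 0,Q.mean(0) if len(Q) else 0)
    # bottle white+blue not near neighbours
    along0=P[:,:2]@ey; 
    bl=(H>100)&(H<125)&(S>150); cen=np.median(along0[bl])
    bot=((bl)|((S<45)&(V>90)))&(abs(along0-cen)<45)&(P[:,2]>20)
    Q=P[bot]; 
    print(' bottle along pct',np.percentile(Q[:,:2]@ey,[1,5,50,95,99]),'off',np.percentile(Q[:,:2]@ex-np.median(off),[2,98]),'z',np.percentile(Q[:,2],[2,98]))
E
```

```text
scene rail n 704 ang 16.579258 ex [0.95842594 0.2853414 ]
 rail off pct [582.88120148 585.59421119 588.73849449 592.17486248 594.11766445] along [-244.31662857 -240.6007543   146.02574512  151.77970217] z 55.414369935679474
 end walls -239.66575070246637 145.131392040892
 lip off [ 96.41701151 101.30676494 106.23835394]
 green off [20.43530686 79.24874256] along [-73.08444659 -46.30684268]
  red 178 54.561877979178796 -168.2559824900093 [664.56616185  22.29933844 133.34588053]
  yel 136 56.669080292643876 78.22225874364628 [596.25531    259.13174986 133.05539766]
  blue 573 41.24364460306318 -44.692199164534166 [616.54375723 136.92582977  74.48977875]
 bottle along pct [-60.95891187 -60.1589121  -47.55398204 -19.08376385 -15.13272446] off [-13.6663089   86.14867076] z [ 29.06750813 114.65831193]
top rail n 871 ang 16.485518 ex [0.9588915 0.283773 ]
 rail off pct [582.52608133 584.96367389 588.17205342 591.36101532 594.21748802] along [-243.11830532 -238.00828865  146.01381119  151.11701079] z 54.86897535032881
 end walls -239.4517871264128 145.74048018381097
 lip off [ 97.02806958 102.41059812 106.80461908]
 green off [22.59598251 78.4523332 ] along [-75.10823378 -63.8421845 ]
  red 143 52.95267547556432 -166.53280360801537 [662.02654223  22.24699815 132.9340918 ]
  yel 0 0 0 0
  blue 302 25.552272835919855 -38.42785240304936 [599.39980479 137.31024824  88.51234805]
 bottle along pct [-59.81181804 -57.79648916 -37.82845064 -18.09411752 -15.59080555] off [-22.87998233  85.69022484] z [ 47.68866158 115.36911634]
```

```bash
cat >> h.py <<'E'
th=np.radians(16.53); ex=np.array([np.cos(th),np.sin(th),0]); ey=np.array([-np.sin(th),np.cos(th),0]); ez=np.array([0,0,1.])
PAD=639.5*ex-47*ey+10*ez
Rk=np.stack([ex,ey,ez],1)   # rack->world
def rack(P): return (np.asarray(P)-PAD)@Rk
E
python3 - <<'E'
from h import *
for n,(a,b,c,e) in dict(scene=(330,150,400,235),top=(255,140,310,210)).items():
    D=np.load(f'pics/{n}_0.npz'); h=cv2.cvtColor(D['im'],cv2.COLOR_RGB2HSV).astype(int); d=D['d']
    v,u=np.mgrid[b:e,a:c]; v=v.ravel();u=u.ravel(); k=d[v,u]>0; u=u[k];v=v[k]
    q=rack(world(n,d[v,u],u,v)); col=h[v,u]
    blue=(col[:,0]>100)&(col[:,0]<125)&(col[:,1]>150); wh=(col[:,1]<60)&(col[:,2]>80)
    t=np.radians(50); A=np.array([-np.sin(t),0,np.cos(t)]); X=np.array([np.cos(t),0,np.sin(t)])
    F=np.array([9.8,0,0]); s=(q-F)@A; x=(q-F)@X-23
    face=(blue|wh)&(x>15)&(x<32)&(s>-3)&(s<105)
    Q=q[face]
    # plane fit
    w,_,V=np.linalg.svd(Q-Q.mean(0),full_matrices=False); nn=V[2]*np.sign(V[2][2]); print(n,len(Q),'normal',nn,'tilt',np.degrees(np.arctan2(nn[2],nn[0])),'yawish',nn[1],'x med',np.median(x[face]))
    ss=s[face]; L=[]
    for s0 in range(5,95,10):
        k=(ss>s0)&(ss<s0+10); y=Q[k,1]
        if k.sum()>8: L.append((s0+5,np.percentile(y,3),np.percentile(y,97)))
    L=np.array(L); print(np.round(L,1)); print('slopes deg',np.degrees(np.arctan(np.polyfit(L[:,0],L[:,1],1)[0])),np.degrees(np.arctan(np.polyfit(L[:,0],L[:,2],1)[0])))
    cap=blue&(s>103); print('cap',cap.sum(),np.median(q[cap],0),'s max',np.percentile(s[cap],95), 'y',np.percentile(q[cap,1],[3,97]))
s=arm.read_state(); Rm=R.from_quat(s['ee_rot']); print(Rm.as_matrix(), rack(s['position']),s['clock'])
E
```

```text
scene 842 normal [ 0.63388023 -0.03664102  0.7725628 ] tilt 50.63145629926439 yawish -0.03664101824961111 x med 22.150808253257008
[[ 10.  -12.7  31.5]
 [ 20.  -12.   30.1]
 [ 30.  -12.7  31.4]
 [ 40.  -12.3  34.9]
 [ 50.  -12.6 106.2]
 [ 60.  -11.8 105.5]
 [ 70.  -10.9 104.6]
 [ 80.  -12.5  31.5]
 [ 90.  -12.   31.8]]
slopes deg 0.5520446196322996 20.334122296916657
cap 102 [-59.58468903   5.28036222 101.67321388] s max 124.47801474570059 y [-4.17114371 19.21983038]
top 534 normal [ 6.28030447e-01 -1.01229747e-04  7.78188761e-01] tilt 51.095038270793474 yawish -0.00010122974672820572 x med 22.09494726664964
[[ 10.  -12.1  29.3]
 [ 20.  -11.8  30.4]
 [ 30.  -11.3  30. ]
 [ 40.  -12.4  27.3]
 [ 50.  -11.7  29.6]
 [ 60.  -12.3  28. ]
 [ 70.  -12.1  30.9]
 [ 80.  -12.6  29.3]
 [ 90.  -13.1  29.7]]
slopes deg -0.7605724870732042 0.11091576468242274
cap 132 [-66.78385126   9.02033296  99.57822579] s max 125.32432497808023 y [-2.23228807 19.87119716]
[[ 8.95636073e-01 -4.44786942e-01 -7.74562323e-04]
 [-4.44787604e-01 -8.95634278e-01 -1.79651705e-03]
 [ 1.05342761e-04  1.95354120e-03 -9.99998086e-01]] [-214.22282564  504.20551707  190.13914375] 0.1
```

```bash
cat >> h.py <<'E'
def tilt_R(deg):  # tool z = fingers, deg from vertical toward +ex; y=-ey
    t=np.radians(deg); z=np.sin(t)*ex-np.cos(t)*ez; y=-ey; return R.from_matrix(np.stack([np.cross(y,z),y,z],1))
def plan(prack,deg,n,hand=1,rot=None):
    s=arm.read_state(); p=s['position']/1000; r=R.from_quat(s['ee_rot']); T=(PAD+Rk@np.asarray(prack,float))/1000
    tr=tilt_R(deg) if rot is None else rot
    w=(r.inv()*tr).as_rotvec()/n; st=(T-p)/n
    print('clock',s['clock'],'dist mm',np.linalg.norm(T-p)*1e3,'per row',np.linalg.norm(st)*1e3,'rot/row',np.degrees(np.linalg.norm(w)))
    out=[]
    for i in range(n):
        out.append([hand]+list(np.round(r.inv().apply(st),4))+list(np.round(w,4))); r=r*R.from_rotvec(w)
    print('['+',\n'.join('['+','.join('%g'%x for x in o)+']' for o in out)+']')
def where():
    s=arm.read_state(); M=R.from_quat(s['ee_rot']); e=(tilt_R(0).inv()*M).as_rotvec(degrees=True)
    print('clock',s['clock'],'rack',rack(s['position']).round(1),'tilt vec deg (rel down)',e.round(1),'F',s['contact_force'].round(1),'w',round(s['gripper_width'],1),'j',s['joints'].round(2))
E
python3 - <<'E'
from h import *
where(); plan([-110,9,150],50,18)
E
```

```text
clock 0.1 rack [-214.2  504.2  190.1] tilt vec deg (rel down) [-0.1 -0.  42.9] F [ 0.3  0.3 -0. ] w 85.2 j [ 1.37  0.39  0.01 -0.   -1.19 -0.26]
clock 0.1 dist mm 507.64362734015947 per row 28.202423741119972 rot/row 3.612331657392767
[[1,0.023,0.0162,0.0023,0.0182,0.0462,-0.0389],
[1,0.0222,0.0171,0.003,0.0182,0.0462,-0.0389],
[1,0.0214,0.018,0.0037,0.0182,0.0462,-0.0389],
[1,0.0205,0.0189,0.0043,0.0182,0.0462,-0.0389],
[1,0.0195,0.0198,0.0049,0.0182,0.0462,-0.0389],
[1,0.0185,0.0206,0.0054,0.0182,0.0462,-0.0389],
[1,0.0174,0.0214,0.0058,0.0182,0.0462,-0.0389],
[1,0.0163,0.0222,0.0062,0.0182,0.0462,-0.0389],
[1,0.0151,0.0229,0.0065,0.0182,0.0462,-0.0389],
[1,0.0139,0.0236,0.0068,0.0182,0.0462,-0.0389],
[1,0.0127,0.0242,0.007,0.0182,0.0462,-0.0389],
[1,0.0114,0.0248,0.0071,0.0182,0.0462,-0.0389],
[1,0.0101,0.0254,0.0071,0.0182,0.0462,-0.0389],
[1,0.0087,0.0259,0.0071,0.0182,0.0462,-0.0389],
[1,0.0074,0.0263,0.007,0.0182,0.0462,-0.0389],
[1,0.0061,0.0267,0.0068,0.0182,0.0462,-0.0389],
[1,0.0047,0.027,0.0066,0.0182,0.0462,-0.0389],
[1,0.0034,0.0273,0.0062,0.0182,0.0462,-0.0389]]
```

drive_tool([
  [[1,0.023,0.016,0.002,0.018,0.046,-0.039],[1,0.022,0.017,0.003,0.018,0.046,-0.039],[1,0.021,0.018,0.004,0.018,0.046,-0.039],[1,0.0205,0.019,0.004,0.018,0.046,-0.039],[1,0.0195,0.02,0.005,0.018,0.046,-0.039],[1,0.0185,0.0205,0.0055,0.018,0.046,-0.039],[1,0.0175,0.0215,0.006,0.018,0.046,-0.039],[1,0.016,0.022,0.006,0.018,0.046,-0.039],[1,0.015,0.023,0.0065,0.018,0.046,-0.039],[1,0.014,0.0235,0.007,0.018,0.046,-0.039],[1,0.0125,0.024,0.007,0.018,0.046,-0.039],[1,0.0115,0.025,0.007,0.018,0.046,-0.039],[1,0.01,0.0255,0.007,0.018,0.046,-0.039],[1,0.0085,0.026,0.007,0.018,0.046,-0.039],[1,0.0075,0.0265,0.007,0.018,0.046,-0.039],[1,0.006,0.0265,0.007,0.018,0.046,-0.039],[1,0.005,0.027,0.0065,0.018,0.046,-0.039],[1,0.0035,0.0275,0.006,0.018,0.046,-0.039]],
])

```text
clock: 1.9
position: [482.6, 188.6, 236.5]
ee_rot: [0.926, 0.085, 0.367, -0.007]
contact_force: [-0.2, 0.4, 0.1]
gripper_width: 85.6
```

```bash
python3 - <<'E'
from h import *
where(); plan([-90.3,9,114],50,4)
E
```

```text
clock 1.9 rack [-123.2   90.5  226.5] tilt vec deg (rel down) [-5.4 42.7  5.7] F [-0.2  0.4  0.1] w 85.6 j [ 0.32 -0.13 -1.04  2.05 -0.16 -0.57]
clock 1.9 dist mm 142.7875223010343 per row 35.696880575258575 rot/row 2.6389642143613865
[[1,-0.012,0.0178,0.0286,0.0312,0.0315,-0.0125],
[1,-0.0131,0.0185,0.0276,0.0312,0.0315,-0.0125],
[1,-0.0142,0.0192,0.0266,0.0312,0.0315,-0.0125],
[1,-0.0152,0.0198,0.0255,0.0312,0.0315,-0.0125]]
```

The measured j3, j4 and j5 have all reached their limits, so a 50° outward tilt isn't reachable. I'll grasp with about 15° tilt instead and end at about -35°, which keeps the wrist well within range.

```bash
python3 - <<'E'
from h import *
plan([-60,30,230],5,8)
E
```

```text
clock 1.9 dist mm 87.57567357804992 per row 10.94695919725624 rot/row 4.8142977429213545
[[1,0.0065,0.0065,0.0059,0.0122,-0.0823,-0.0119],
[1,0.0069,0.0067,0.0053,0.0122,-0.0823,-0.0119],
[1,0.0072,0.0068,0.0046,0.0122,-0.0823,-0.0119],
[1,0.0075,0.007,0.0039,0.0122,-0.0823,-0.0119],
[1,0.0077,0.0071,0.0032,0.0122,-0.0823,-0.0119],
[1,0.0078,0.0072,0.0025,0.0122,-0.0823,-0.0119],
[1,0.0079,0.0073,0.0017,0.0122,-0.0823,-0.0119],
[1,0.0079,0.0075,0.001,0.0122,-0.0823,-0.0119]]
```

drive_tool([
  [[1,0.0065,0.0065,0.006,0.012,-0.082,-0.012],[1,0.007,0.0065,0.0055,0.012,-0.082,-0.012],[1,0.007,0.007,0.0045,0.012,-0.082,-0.012],[1,0.0075,0.007,0.004,0.012,-0.082,-0.012],[1,0.0075,0.007,0.003,0.012,-0.082,-0.012],[1,0.008,0.007,0.0025,0.012,-0.082,-0.012],[1,0.008,0.0075,0.0015,0.012,-0.082,-0.012],[1,0.008,0.0075,0.001,0.012,-0.082,-0.012]],
])

```text
clock: 2.7
position: [556.9, 149.5, 283.8]
ee_rot: [0.971, 0.107, 0.215, 0.006]
contact_force: [0.4, -1.2, 0.6]
gripper_width: 85.3
```

```bash
python3 - <<'E'
from h import *
where(); plan([-60,9,230],0,8)
E
```

```text
clock 2.7 rack [-63.1  31.8 273.8] tilt vec deg (rel down) [-4.2 24.5  3.9] F [ 0.4 -1.2  0.6] w 85.3 j [ 0.67  0.03 -0.45  0.34 -0.76  0.92]
clock 2.7 dist mm 49.46877938350845 per row 6.183597422938556 rot/row 3.148543497675729
[[1,-0.0018,0.0025,0.0054,0.0092,-0.0535,-0.0085],
[1,-0.0015,0.0025,0.0054,0.0092,-0.0535,-0.0085],
[1,-0.0012,0.0026,0.0055,0.0092,-0.0535,-0.0085],
[1,-0.001,0.0026,0.0055,0.0092,-0.0535,-0.0085],
[1,-0.0007,0.0027,0.0055,0.0092,-0.0535,-0.0085],
[1,-0.0004,0.0027,0.0055,0.0092,-0.0535,-0.0085],
[1,-0.0002,0.0028,0.0055,0.0092,-0.0535,-0.0085],
[1,0.0001,0.0028,0.0055,0.0092,-0.0535,-0.0085]]
```

```bash
python3 - <<'E'
from h import *
plan([-56.2,9,146],15,8)
E
```

```text
clock 2.7 dist mm 129.9765944500414 per row 16.247074306255175 rot/row 1.3886822858725207
[[1,-0.0057,0.0019,0.0151,0.0101,-0.0208,-0.0072],
[1,-0.0054,0.002,0.0152,0.0101,-0.0208,-0.0072],
[1,-0.0051,0.0021,0.0153,0.0101,-0.0208,-0.0072],
[1,-0.0048,0.0022,0.0154,0.0101,-0.0208,-0.0072],
[1,-0.0045,0.0023,0.0154,0.0101,-0.0208,-0.0072],
[1,-0.0042,0.0025,0.0155,0.0101,-0.0208,-0.0072],
[1,-0.0039,0.0026,0.0156,0.0101,-0.0208,-0.0072],
[1,-0.0036,0.0027,0.0156,0.0101,-0.0208,-0.0072]]
```

drive_tool([
  [[1,-0.0055,0.002,0.015,0.01,-0.021,-0.007],[1,-0.0055,0.002,0.015,0.01,-0.021,-0.007],[1,-0.005,0.002,0.0155,0.01,-0.021,-0.007],[1,-0.005,0.002,0.0155,0.01,-0.021,-0.007],[1,-0.0045,0.0025,0.0155,0.01,-0.021,-0.007],[1,-0.004,0.0025,0.0155,0.01,-0.021,-0.007],[1,-0.004,0.0025,0.0155,0.01,-0.021,-0.007],[1,-0.0035,0.0025,0.0155,0.01,-0.021,-0.007],[1,0,0,0,0,0,0]],
])

```text
clock: 3.6
position: [572.7, 132.2, 151.6]
ee_rot: [0.982, 0.142, 0.124, -0.022]
contact_force: [-1.0, 0.5, -0.3]
gripper_width: 85.2
```

```bash
python3 - <<'E'
from h import *
where(); plan([-56.2,9,146],15,4); grab('wrist','1')
E
```

```text
clock 3.6 rack [-52.8  10.8 141.6] tilt vec deg (rel down) [ 0.4 14.5  0.1] F [-1.   0.5 -0.3] w 85.2 j [ 0.53  0.24 -0.4   0.08 -0.69  1.27]
clock 3.6 dist mm 5.836319422907522 per row 1.4590798557268805 rot/row 0.16308884149740632
[[1,-0.0005,0.0004,-0.0013,-0.0017,0.0022,-0.0005],
[1,-0.0005,0.0004,-0.0013,-0.0017,0.0022,-0.0005],
[1,-0.0005,0.0004,-0.0013,-0.0017,0.0022,-0.0005],
[1,-0.0005,0.0005,-0.0013,-0.0017,0.0022,-0.0005]]
```

View pics/wrist_1.png

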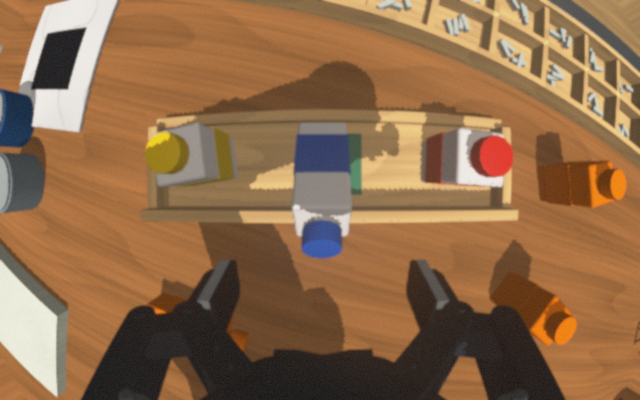

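Wrist view: the blue cap at (321,238) sits centred between the fingertips (about 222 and 425), square to the rack. Descending along the tool axis.

```bash
python3 - <<'E'
from h import *
plan([-30.3,9,49.3],15,7)
E
```

```text
clock 3.65 dist mm 96.14013592371053 per row 13.734305131958648 rot/row 0.07807837748398827
[[1,-0.0003,0.0004,0.0137,-0.001,0.0009,-0.0002],
[1,-0.0003,0.0004,0.0137,-0.001,0.0009,-0.0002],
[1,-0.0004,0.0003,0.0137,-0.001,0.0009,-0.0002],
[1,-0.0004,0.0003,0.0137,-0.001,0.0009,-0.0002],
[1,-0.0004,0.0003,0.0137,-0.001,0.0009,-0.0002],
[1,-0.0004,0.0003,0.0137,-0.001,0.0009,-0.0002],
[1,-0.0004,0.0003,0.0137,-0.001,0.0009,-0.0002]]
```

drive_tool([
  [[1,-0.0005,0.0005,0.0135,-0.001,0.001,0],[1,-0.0005,0.0005,0.0135,-0.001,0.001,0],[1,-0.0005,0.0005,0.0135,-0.001,0.001,0],[1,-0.0005,0,0.0135,-0.001,0.001,0],[1,-0.0005,0,0.0135,-0.001,0.001,0],[1,-0.0005,0,0.0135,0,0,0],[1,0,0,0.008,0,0,0],[1,0,0,0,0,0,0]],
])

```text
clock: 4.45
position: [596.1, 140.5, 72.5]
ee_rot: [0.98, 0.144, 0.136, -0.021]
contact_force: [-0.9, 0.3, -0.3]
gripper_width: 85.5
```

```bash
python3 - <<'E'
from h import *
where(); plan([-30.3,9,49.3],15,2); grab('wrist','2')
E
```

```text
clock 4.45 rack [-28.1  12.1  62.5] tilt vec deg (rel down) [ 0.1 15.8 -0.1] F [-0.9  0.3 -0.3] w 85.5 j [ 0.53  0.37 -0.48  0.14 -0.46  1.22]
clock 4.45 dist mm 13.709093603312388 per row 6.854546801656194 rot/row 0.42829185465749675
[[1,-0.0029,0.0016,0.006,-0.0011,-0.0073,0.001],
[1,-0.0028,0.0016,0.006,-0.0011,-0.0073,0.001]]
```

View pics/wrist_2.png

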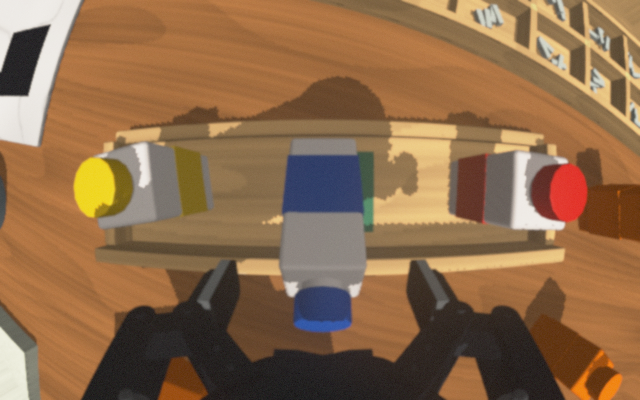

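drive_tool([
  [[1,-0.003,0.001,0.0065,-0.001,-0.007,0.001],[1,-0.003,0.001,0.0065,-0.001,-0.007,0.001],[1,-0.001,0,0.002,0,0,0]],
])

```text
clock: 4.8
position: [595.4, 138.7, 58.4]
ee_rot: [0.981, 0.143, 0.132, -0.02]
contact_force: [-0.0, 0.0, -0.9]
gripper_width: 85.4
```

```bash
python3 - <<'E'
from h import *
where(); plan([-30.3,10.5,49.3],15,2)
E
```

```text
clock 4.8 rack [-29.3  10.6  48.4] tilt vec deg (rel down) [ 0.1 15.3 -0. ] F [-0.   0.  -0.9] w 85.4 j [ 0.52  0.39 -0.49  0.14 -0.44  1.21]
clock 4.8 dist mm 1.3481523572777905 per row 0.6740761786388952 rot/row 0.1593777079599793
[[1,-0.0004,0,-0.0006,-0.0006,-0.0027,0.0001],
[1,-0.0004,0,-0.0006,-0.0006,-0.0027,0.0001]]
```

In place. Closing.

drive_tool([
  [[0,0,0,0,0,0,0],[0,0,0,0,0,0,0],[0,0,0,0,0,0,0],[0,0,0,0,0,0,0],[0,0,0,0,0,0,0],[0,0,0,0,0,0,0],[0,0,0,0,0,0,0],[0,0,0,0,0,0,0]],
])

```text
clock: 5.6
position: [595.4, 138.7, 58.6]
ee_rot: [0.981, 0.143, 0.132, -0.02]
contact_force: [0.0, 0.0, -0.3]
gripper_width: 44.1
```

```bash
python3 - <<'E'
from h import *
where(); 
grab('wrist','3'); plan([-30.3,10.5,79],15,4,0)
E
```

```text
clock 5.6 rack [-29.2  10.5  48.6] tilt vec deg (rel down) [ 0.1 15.3 -0. ] F [ 0.   0.  -0.3] w 44.1 j [ 0.52  0.39 -0.49  0.14 -0.44  1.21]
clock 5.65 dist mm 30.442192972761116 per row 7.610548243190279 rot/row 0.08604598782234726
[[0,0.0017,-0,-0.0074,-0.0003,-0.0015,0],
[0,0.0017,-0,-0.0074,-0.0003,-0.0015,0],
[0,0.0017,0,-0.0074,-0.0003,-0.0015,0],
[0,0.0017,0,-0.0074,-0.0003,-0.0015,0]]
```

View pics/wrist_3.png

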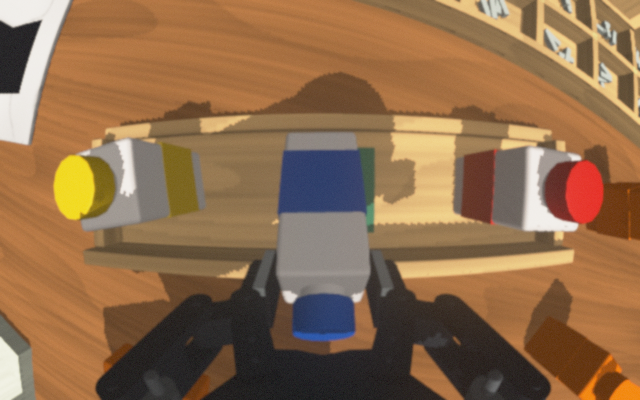

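drive_tool([
  [[0,0.0025,0,-0.01,0,0,0],[0,0.0025,0,-0.01,0,0,0],[0,0.0025,0,-0.01,0,0,0],[0,0.0025,0,-0.01,0,0,0],[0,0,0,0,0,0,0]],
])

```text
clock: 6.15
position: [593.0, 137.5, 102.5]
ee_rot: [0.981, 0.142, 0.13, -0.019]
contact_force: [0.8, 1.3, -2.2]
gripper_width: 44.3
```

```bash
python3 - <<'E'
from h import *
where(); plan([-10.8,0,105],-35,12,0)
E
```

```text
clock 6.15 rack [-31.9  10.1  92.5] tilt vec deg (rel down) [ 0.  15.1  0. ] F [ 0.8  1.3 -2.2] w 44.3 j [ 0.53  0.32 -0.43  0.11 -0.56  1.24]
clock 6.15 dist mm 26.486468317318618 per row 2.2072056931098847 rot/row 4.176228389778663
[[0,0.002,0.0008,-0.0005,-0.0001,-0.0729,-0],
[0,0.0019,0.0008,-0.0007,-0.0001,-0.0729,-0],
[0,0.0019,0.0008,-0.0008,-0.0001,-0.0729,-0],
[0,0.0018,0.0008,-0.001,-0.0001,-0.0729,-0],
[0,0.0017,0.0008,-0.0011,-0.0001,-0.0729,-0],
[0,0.0016,0.0008,-0.0012,-0.0001,-0.0729,-0],
[0,0.0015,0.0008,-0.0013,-0.0001,-0.0729,-0],
[0,0.0014,0.0008,-0.0014,-0.0001,-0.0729,-0],
[0,0.0013,0.0008,-0.0015,-0.0001,-0.0729,-0],
[0,0.0012,0.0008,-0.0016,-0.0001,-0.0729,-0],
[0,0.0011,0.0008,-0.0017,-0.0001,-0.0729,-0],
[0,0.001,0.0008,-0.0018,-0.0001,-0.0729,-0]]
```

Held: the wrist shows about 2 N of load, matching the bottle. Rotating in two halves.

drive_tool([
  [[0,0.002,0.001,-0.0005,0,-0.073,0],[0,0.002,0.001,-0.0005,0,-0.073,0],[0,0.002,0.001,-0.001,0,-0.073,0],[0,0.002,0.001,-0.001,0,-0.073,0],[0,0.0015,0.001,-0.001,0,-0.073,0],[0,0.0015,0.001,-0.001,0,-0.073,0]],
])

```text
clock: 6.75
position: [601.2, 134.1, 110.3]
ee_rot: [0.985, 0.143, -0.094, 0.012]
contact_force: [0.5, -0.0, -2.6]
gripper_width: 44.5
```

```bash
python3 - <<'E'
from h import *
where(); plan([-10.8,0,105],-35,8,0)
E
```

```text
clock 6.75 rack [-25.    4.5 100.3] tilt vec deg (rel down) [  0.2 -10.9  -0. ] F [ 0.5 -0.  -2.6] w 44.5 j [ 0.46  0.55  0.04 -0.04 -1.25  1.41]
clock 6.75 dist mm 15.639893353720332 per row 1.9549866692150415 rot/row 3.0133939580729994
[[0,0.0016,0.0006,-0.0009,-0.0005,-0.0526,0.0002],
[0,0.0016,0.0006,-0.001,-0.0005,-0.0526,0.0002],
[0,0.0015,0.0006,-0.0011,-0.0005,-0.0526,0.0002],
[0,0.0015,0.0006,-0.0012,-0.0005,-0.0526,0.0002],
[0,0.0014,0.0006,-0.0012,-0.0005,-0.0526,0.0002],
[0,0.0013,0.0006,-0.0013,-0.0005,-0.0526,0.0002],
[0,0.0013,0.0006,-0.0014,-0.0005,-0.0526,0.0002],
[0,0.0012,0.0006,-0.0014,-0.0005,-0.0526,0.0002]]
```

drive_tool([
  [[0,0.0015,0.0005,-0.001,-0.0005,-0.053,0],[0,0.0015,0.0005,-0.001,-0.0005,-0.053,0],[0,0.0015,0.0005,-0.001,-0.0005,-0.053,0],[0,0.0015,0.0005,-0.001,-0.0005,-0.053,0],[0,0.0015,0.0005,-0.001,-0.0005,-0.053,0],[0,0.0015,0.0005,-0.0015,-0.0005,-0.053,0],[0,0.0015,0.0005,-0.0015,-0.0005,-0.053,0],[0,0.001,0.0005,-0.0015,-0.0005,-0.053,0],[0,0,0,0,0,0,0]],
])

```text
clock: 7.65
position: [621.5, 137.3, 109.2]
ee_rot: [0.942, 0.137, -0.303, 0.041]
contact_force: [-0.4, 0.4, -3.6]
gripper_width: 44.3
```

```bash
python3 - <<'E'
from h import *
where(); grab('scene','4'); grab('top','4')
im=cv2.imread('pics/scene_4.png')[100:300,270:470]; a=cv2.resize(im,None,fx=2,fy=2,interpolation=cv2.INTER_CUBIC)
im=cv2.imread('pics/top_4.png')[100:300,190:390]; b=cv2.resize(im,None,fx=2,fy=2,interpolation=cv2.INTER_CUBIC)
cv2.imwrite('pics/c4.png',np.hstack([a,b]))
E
```

```text
clock 7.65 rack [-4.6  1.8 99.2] tilt vec deg (rel down) [  0.3 -35.6  -0. ] F [-0.4  0.4 -3.6] w 44.3 j [ 0.43  0.84  0.48 -0.09 -1.83  1.44]
```

View pics/c4.png

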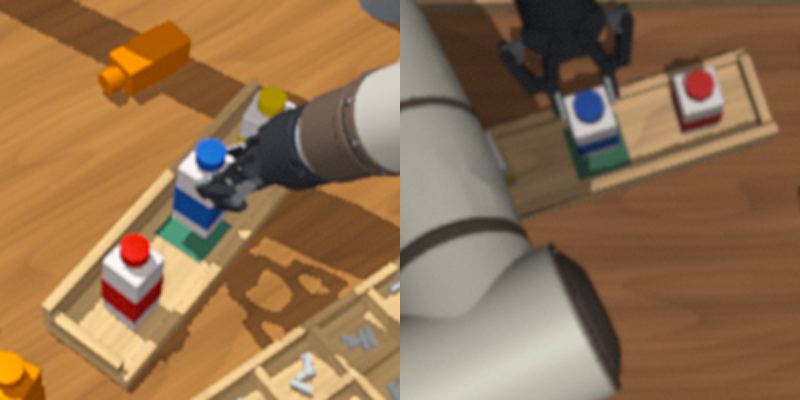

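```bash
cat > bt.py <<'E'
from h import *
def bottle(tag,cen):
  for n in('scene','top'):
    D=np.load(f'pics/{n}_{tag}.npz'); h=cv2.cvtColor(D['im'],cv2.COLOR_RGB2HSV).astype(int); d=D['d']
    v,u=np.nonzero(d>0); q=rack(world(n,d[v,u],u,v)); k=(abs(q[:,0]-cen[0])<45)&(abs(q[:,1]-cen[1])<45)&(q[:,2]>-4); q=q[k]; c=h[v[k],u[k]]
    blue=(c[:,0]>100)&(c[:,0]<125)&(c[:,1]>130); wh=(c[:,1]<60)&(c[:,2]>90)
    zt=np.percentile(q[blue][:,2],99); cap=blue&(q[:,2]>zt-6); cs=blue&(q[:,2]>zt-24)
    print(n,'cap top',cap.sum(),'z',np.median(q[cap][:,2]).round(1),'mid',((np.percentile(q[cap],3,0)+np.percentile(q[cap],97,0))/2).round(1),'mean',q[cap].mean(0).round(1))
    sh=wh&(q[:,2]>zt-32); 
    if sh.sum()>5: print('  shoulder pct',np.percentile(q[sh],[3,97],axis=0).round(1).tolist())
    b=(blue|wh)&(q[:,2]<zt-30)&(q[:,2]>zt-118); B=q[b]
    for ax,sg,nm in((0,1,'+x'),(0,-1,'-x'),(1,-1,'-y'),(1,1,'+y')):
        val=sg*(B[:,ax]-cen[ax]); f=B[(val>14)&(val<32)]
        o=1-ax; f=f[abs(f[:,o]-cen[o])<20]
        if len(f)<60: continue
        for _ in range(4):
            A=np.c_[np.ones(len(f)),f[:,2]-f[:,2].mean(),f[:,o]-f[:,o].mean()]; x=np.linalg.lstsq(A,f[:,ax],rcond=None)[0]; r=f[:,ax]-A@x; f=f[abs(r)<max(2.5*np.std(r),1)]
        print('  face',nm,len(f),'at',x[0].round(1),'-> centre',(x[0]-sg*23).round(1),'lean deg',np.degrees(np.arctan(x[1])).round(2),'yaw',np.degrees(np.arctan(x[2])).round(2),'z',f[:,2].min().round(),f[:,2].max().round())
    g=(c[:,0]>60)&(c[:,0]<95)&(c[:,1]>70)
    if g.sum(): print('  green',g.sum(),np.percentile(q[g],[2,98],axis=0).round(1).tolist())
E
python3 - <<'E'
from bt import *
bottle('4',(6,2))
E
```

```text
scene cap top 157 z 160.7 mid [  7.5  -1.3 160.5] mean [  7.6  -1.3 160.7]
  shoulder pct [[-15.1, -33.5, 132.4], [39.3, 28.4, 188.0]]
  face -y 292 at -21.5 -> centre 1.5 lean deg -1.12 yaw -0.56 z 45.0 133.0
  green 323 [[-29.7, -25.5, -2.9], [29.0, 30.8, 3.8]]
top cap top 132 z 161.5 mid [  5.6  -2.2 161.8] mean [  5.1  -2.1 161.5]
  shoulder pct [[-16.0, -29.3, 133.9], [26.6, 25.0, 159.0]]
  face -x 132 at -17.0 -> centre 6.0 lean deg 0.93 yaw 0.41 z 61.0 135.0
  green 243 [[-30.1, -27.9, -3.5], [18.3, 29.8, 3.8]]
```

```bash
python3 - <<'E'
from h import *
where();plan([-10.7,0.8,69],-34.9,6,0)
E
```

```text
clock 7.75 rack [ -5.1   1.7 101. ] tilt vec deg (rel down) [  0.3 -35.5  -0.1] F [-0.9  0.1 -2.2] w 44.4 j [ 0.43  0.84  0.48 -0.09 -1.83  1.44]
clock 7.75 dist mm 32.45104451243003 per row 5.408507418738338 rot/row 0.1129459669501934
[[0,0.0023,0.0002,0.0049,-0.0007,0.0018,0.0004],
[0,0.0023,0.0002,0.0049,-0.0007,0.0018,0.0004],
[0,0.0023,0.0002,0.0049,-0.0007,0.0018,0.0004],
[0,0.0023,0.0002,0.0049,-0.0007,0.0018,0.0004],
[0,0.0023,0.0002,0.0049,-0.0007,0.0018,0.0004],
[0,0.0023,0.0001,0.0049,-0.0007,0.0018,0.0004]]
```

drive_tool([
  [[0,0.0025,0,0.005,-0.001,0.002,0],[0,0.0025,0,0.005,-0.001,0.002,0],[0,0.0025,0,0.005,-0.001,0.002,0],[0,0.0025,0,0.005,-0.001,0.002,0],[0,0.002,0.0005,0.005,-0.001,0.002,0],[0,0.002,0.0005,0.004,0,0,0],[0,0,0,0,0,0,0]],
])

```text
clock: 8.45
position: [615.2, 134.7, 79.1]
ee_rot: [0.945, 0.139, -0.294, 0.043]
contact_force: [0.3, 0.6, -1.9]
gripper_width: 44.3
```

```bash
python3 - <<'E'
from bt import *
where(); grab('scene','5'); grab('top','5'); bottle('5',(0,1)); plan([-10.7,0.8,69],-34.9,3,0)
E
```

```text
clock 8.45 rack [-11.4   1.1  69.1] tilt vec deg (rel down) [  0.  -34.5  -0.2] F [ 0.3  0.6 -1.9] w 44.3 j [ 0.43  0.84  0.41 -0.08 -1.74  1.44]
scene cap top 145 z 131.0 mid [ -0.6  -1.7 131. ] mean [ -0.4  -1.7 131. ]
  shoulder pct [[-22.1, -34.3, 103.3], [30.4, 25.6, 153.0]]
  face -y 272 at -22.3 -> centre 0.7 lean deg -0.88 yaw -0.16 z 16.0 103.0
  green 159 [[-29.8, -26.1, -2.7], [29.1, 29.8, 4.1]]
top cap top 132 z 130.9 mid [ -1.8  -2.1 130.7] mean [ -2.1  -2.5 130.8]
  shoulder pct [[-22.9, -29.6, 103.0], [20.6, 24.4, 129.8]]
  face -x 95 at -23.3 -> centre -0.3 lean deg -0.15 yaw 0.07 z 35.0 103.0
  green 125 [[-30.4, -27.9, -3.3], [17.8, 30.0, 4.5]]
clock 8.55 dist mm 0.8293892513348655 per row 0.2764630837782885 rot/row 0.15697138969253102
[[0,0.0002,0.0001,0.0002,0.0004,-0.0025,0.0011],
[0,0.0002,0.0001,0.0002,0.0004,-0.0025,0.0011],
[0,0.0002,0.0001,0.0002,0.0004,-0.0025,0.0011]]
```

drive_tool([
  [[0,0.0015,-0.0005,0.0015,0,-0.003,0],[0,0.001,0,0.0015,0,0,0],[0,0.001,0,0.001,0,0,0],[0,0,0,0,0,0,0]],
])

```text
clock: 8.95
position: [616.9, 135.7, 74.4]
ee_rot: [0.945, 0.139, -0.294, 0.043]
contact_force: [0.6, 0.1, -3.2]
gripper_width: 44.3
```

```bash
python3 - <<'E'
from h import *
where()
E
```

```text
clock 8.95 rack [-9.5  1.5 64.4] tilt vec deg (rel down) [ -0.  -34.6  -0.2] F [ 0.6  0.1 -3.2] w 44.3 j [ 0.43  0.85  0.42 -0.08 -1.73  1.44]
```

drive_tool([
  [[0,0,0.0005,0.0013,0,0,0],[0,0.0005,0,0.0008,0,0,0],[0,0,0,0,0,0,0]],
])

```text
clock: 9.25
position: [616.3, 134.9, 72.4]
ee_rot: [0.945, 0.139, -0.294, 0.043]
contact_force: [-0.3, 1.1, -2.2]
gripper_width: 44.3
```

```bash
python3 - <<'E'
from h import *
where()
E
```

```text
clock 9.25 rack [-10.3   1.   62.4] tilt vec deg (rel down) [ -0.  -34.6  -0.2] F [-0.3  1.1 -2.2] w 44.3 j [ 0.43  0.85  0.41 -0.08 -1.73  1.45]
```

No contact yet, with the load still at the bottle's weight. Stepping down about 0.8 mm at a time.

drive_tool([
  [[0,0.0005,0,0.0007,0,0,0],[0,0,0,0,0,0,0]],
])

```text
clock: 9.45
position: [616.6, 135.0, 72.3]
ee_rot: [0.945, 0.139, -0.293, 0.043]
contact_force: [0.5, 0.1, -2.0]
gripper_width: 44.5
```

drive_tool([
  [[0,0.0005,0,0.0007,0,0,0],[0,0,0,0,0,0,0]],
])

```text
clock: 9.65
position: [616.7, 135.0, 72.3]
ee_rot: [0.945, 0.139, -0.293, 0.043]
contact_force: [0.3, 0.2, -2.9]
gripper_width: 44.2
```

```bash
python3 - <<'E'
from h import *
where()
E
```

```text
clock 9.65 rack [-9.8  1.  62.3] tilt vec deg (rel down) [ -0.  -34.5  -0.2] F [ 0.3  0.2 -2.9] w 44.2 j [ 0.43  0.85  0.41 -0.08 -1.73  1.45]
```

drive_tool([
  [[0,0.0005,0,0.0015,0,0,0],[0,0,0,0,0,0,0]],
])

```text
clock: 9.85
position: [616.8, 135.1, 72.3]
ee_rot: [0.945, 0.14, -0.292, 0.043]
contact_force: [-0.1, -1.2, -1.4]
gripper_width: 43.9
```

```bash
python3 - <<'E'
from bt import *
where(); grab('scene','6'); bottle.__defaults__
D=None
import shutil
grab('top','6'); bottle('6',(0,1))
E
```

```text
clock 9.85 rack [-9.8  1.  62.3] tilt vec deg (rel down) [ -0.1 -34.4  -0.3] F [-0.1 -1.2 -1.4] w 43.9 j [ 0.43  0.85  0.41 -0.08 -1.73  1.45]
scene cap top 143 z 123.7 mid [  0.2  -0.7 124.3] mean [  0.7  -1.  123.8]
  shoulder pct [[-20.6, -34.0, 96.0], [30.7, 26.3, 143.3]]
  face -y 262 at -22.3 -> centre 0.7 lean deg -0.85 yaw 0.51 z 9.0 96.0
  green 107 [[-29.9, -25.6, -2.9], [29.7, 23.6, 3.6]]
top cap top 121 z 123.8 mid [ -0.7  -2.4 124.5] mean [ -0.8  -2.5 123.9]
  shoulder pct [[-21.3, -29.4, 96.1], [21.7, 24.5, 122.8]]
  face -x 103 at -21.9 -> centre 1.1 lean deg 0.22 yaw 0.08 z 28.0 97.0
  green 134 [[-30.3, -27.8, -3.3], [18.3, 29.9, 4.4]]
```

The cap top is at 123.8 mm above the floor against a nominal 124, and further down-steps are resisted, so the bottle is standing. Centre is about (0, +0.7) mm. Releasing.

drive_tool([
  [[0.6,0,0,0,0,0,0],[0.7,0,0,0,0,0,0],[0.85,0,0,0,0,0,0],[1,0,0,0,0,0,0],[1,0,0,0,0,0,0],[1,0,0,0,0,0,0]],
])

```text
clock: 10.55
position: [616.3, 134.3, 71.5]
ee_rot: [0.945, 0.139, -0.294, 0.044]
contact_force: [-0.7, -0.1, 0.0]
gripper_width: 85.3
```

```bash
python3 - <<'E'
from bt import *
where(); grab('scene','7'); grab('top','7'); bottle('7',(0,1)); grab('wrist','7')
E
```

```text
clock 10.55 rack [-10.4   0.4  61.5] tilt vec deg (rel down) [ -0.1 -34.5  -0.2] F [-0.7 -0.1  0. ] w 85.3 j [ 0.43  0.85  0.41 -0.08 -1.73  1.45]
scene cap top 144 z 123.2 mid [  2.    0.6 123.6] mean [  2.4   0.8 123.4]
  shoulder pct [[-19.9, -40.6, 94.9], [37.3, 43.0, 160.7]]
  face -y 204 at -21.1 -> centre 1.9 lean deg 0.53 yaw -0.41 z 8.0 96.0
  green 102 [[-30.1, -26.7, -3.0], [29.8, 15.3, 4.1]]
top cap top 133 z 123.1 mid [  0.6  -0.2 123.3] mean [  0.3  -0.6 123.2]
  shoulder pct [[-20.4, -22.8, 95.2], [23.6, 43.6, 124.3]]
  face -x 99 at -20.8 -> centre 2.2 lean deg 0.33 yaw 0.56 z 28.0 96.0
  green 131 [[-30.4, -28.2, -3.5], [17.1, 29.8, 11.6]]
```

View pics/wrist_7.png

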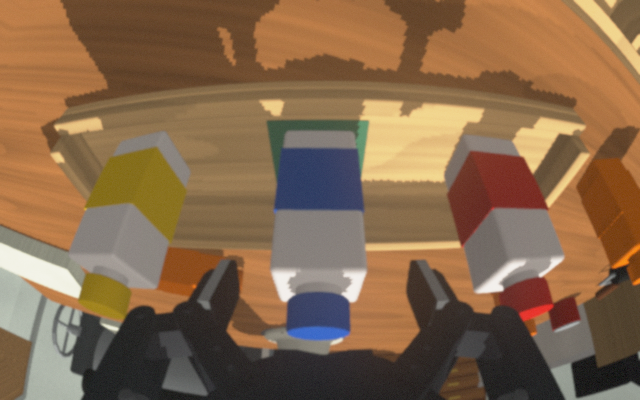

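Wrist view: the bottle stands upright with an even green margin left and right (column gaps of about 16 and 14 px), and the fingers are clear. Backing out along the tool axis.

drive_tool([
  [[1,0,0,-0.008,0,0,0],[1,0,0,-0.015,0,0,0],[1,0,0,-0.02,0,0,0],[1,0,0,-0.025,0,0,0],[1,0,0,-0.025,0,0,0],[1,0,0,-0.025,0,0,0],[1,0,0,-0.025,0,0,0],[1,0,0,-0.015,0,0,0],[1,0,0,0,0,0,0],[1,0,0,0,0,0,0]],
])

```text
clock: 11.7
position: [705.8, 160.8, 210.1]
ee_rot: [0.945, 0.139, -0.292, 0.044]
contact_force: [-0.6, -0.8, -0.6]
gripper_width: 85.2
```

```bash
python3 - <<'E'
from bt import *
where(); grab('scene','8'); grab('top','8'); bottle('8',(1,1)); grab('wrist','8')
a=cv2.imread('pics/scene_8.png')[100:300,270:470]; b=cv2.imread('pics/wrist_8.png')[0:400,120:520]
cv2.imwrite('pics/c8.png',np.hstack([cv2.resize(a,None,fx=2,fy=2,interpolation=cv2.INTER_CUBIC),b]))
E
```

```text
clock 11.7 rack [ 82.9   0.4 200.1] tilt vec deg (rel down) [ -0.2 -34.4  -0.2] F [-0.6 -0.8 -0.6] w 85.2 j [ 0.41  0.99  1.05 -0.08 -2.22  1.42]
scene cap top 145 z 123.7 mid [  2.1   1.1 123.7] mean [  2.4   0.6 123.7]
  shoulder pct [[-19.4, -21.4, 95.2], [24.7, 19.8, 110.5]]
  face +x 146 at 24.9 -> centre 1.9 lean deg -0.19 yaw 0.26 z 10.0 96.0
  face -y 325 at -21.2 -> centre 1.8 lean deg 0.35 yaw -0.26 z 8.0 96.0
  green 115 [[-30.0, -26.6, -3.0], [29.7, 32.6, 4.1]]
top cap top 124 z 123.4 mid [  0.8  -0.5 123.5] mean [  0.2  -0.8 123.4]
  shoulder pct [[-20.2, -22.4, 95.9], [23.6, 21.0, 121.1]]
  face -x 99 at -20.7 -> centre 2.3 lean deg 0.59 yaw 0.4 z 24.0 96.0
  green 131 [[-30.6, -28.2, -3.5], [21.1, 30.0, 4.0]]
```

View pics/c8.png

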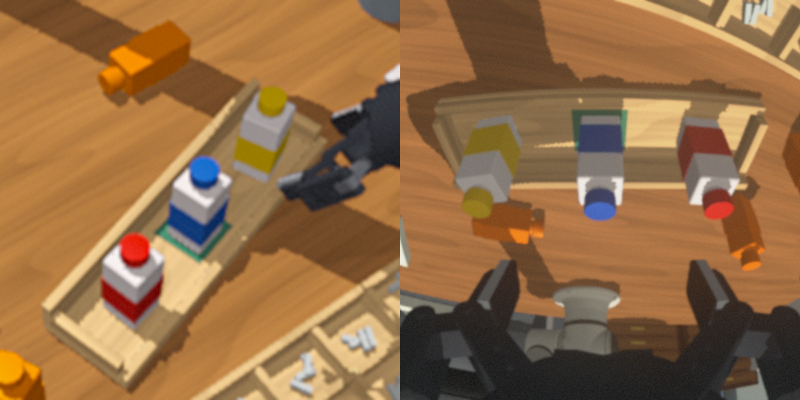

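Upright, released, about 2 mm from the pad centre, with the neighbours standing. The robot is clear, so I'll hand in.

```bash
python3 - <<'E'
from h import *
print(arm.job_done()); where()
E
```

```text
the job is handed in; nothing more can be done
None
the job is handed in; nothing more can be done
```

The blue-capped bottle is standing upright on the green pad and released, and the job was handed in at about 12 s of the 29 s allowed. I gripped it by its ±y faces, lifted it, turned it 50°, lowered it to the rack floor, let go and backed the gripper out.

- **Upright:** after release the cap top measured 123.4–123.7 mm above the rack floor (nominal 124). The lean read at most 0.6°, within the measurement noise.
- **Centring:** the body faces put the bottle about 2 mm off the pad centre, towards the lip. The two cameras' cap readings differ by about 2 mm, which is the calibration limit.
- **Neighbours and look-alikes:** the red and yellow bottles look unmoved in the last picture, and I never reached for an orange one. I did not re-measure the neighbours' positions.
- **Contact:** the robot was clear of everything, and the highest wrist force I read was about 4 N.

**What went wrong:**
- **Approach angle:** the first plan, a 50° outward tilt, ran into the arm's joint limits at j3, j4 and j5. I switched to gripping at 15° and finishing at -35°.
- **Touchdown:** the wrist force did not clearly show the bottle touching down. I relied on the tool no longer moving down and on the measured cap height.

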